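# Lock the lunch canister's bayonet ring

## Task

The lid ring of the stainless steel lunch canister has been left unlocked. Turn that ring clockwise (seen from above), about a quarter turn, until it clicks home in its locked position with the orange lug over the green mark, then let go of it. Do not turn the ring of the blue canister.

Things in the scene. Friction and masses are not known exactly. Their poses are not given: they have to be found in the camera images.
- steel_ring (a joint): Angle (rad) of the black bayonet ring on the steel canister, growing clockwise seen from above: 0 unlocked stop (orange lug over red mark), where it starts; 1.45 locked stop (orange lug over green mark). A hidden over-centre spring (up to 0.15 N m): let go before about 1.0 the ring springs back open; past about 1.2 it snaps to the locked stop and stays.
- steel_ring_grip (a point): Middle of the steel canister's ring, 152 mm above the cart, on its axis; z up, x towards the orange lug; turns with the ring. Ring 137 to 167 mm above the cart, 58 mm across, two flat rubber grip pads 26 mm wide on its +y and -y sides, 60 mm over the flats: grip these from above. Lugs at +x (orange), -x (grey) reach 42 mm from the axis, 139 to 149 mm up. Shoulder below: 130 mm up.
- steel_canister: Stainless steel lunch canister, 92 mm across, flat shoulder 130 mm high, in a round bamboo dock 120 mm across, 22 mm high; both fixed to the cart, they do not turn. Origin: centre of the dock's underside, on the cart top; z up. On the shoulder the red mark (unlocked) lies towards +x, the green mark (locked) at 83 degrees clockwise from it.
- blue_ring_lug (a point): Orange lug on the ring of the look-alike blue canister (same sizes; lug 36 mm from that canister's axis, 144 mm above the cart). That ring stands at any angle and must not be turned. Which canister is on the left varies.

How it is judged:
At the end, for the whole second after the job is handed in: The steel canister's ring is locked: turned clockwise to within 10 degrees of its stop (joint above 1.27 rad) and at rest. The blue canister's orange lug was never moved more than 8 mm (value of joint steel_ring above 1.27 rad and velocity of joint steel_ring between -0.1 and 0.1 rad/s); the robot touches nothing.
It fails at once if the blue canister's ring is turned (its lug moved more than 8 mm) (distance of blue_ring_lug from where it was at the start of the episode above 0.008 m).
It also fails if it takes over 29 s, if anything falls off the work surface, if the arm or the gripper's body presses on something with over 40 N, if the wrist force passes 120 N, or if a joint passes its speed limit or range.

## Robot

A 6-joint arm with a two-finger parallel gripper is mounted at the origin on the work surface. World frame = base frame: x ahead of the robot, y to its left, z up, the work surface at z = 0. Lengths are in m, angles in rad, forces in N, time in s.
With the tool pointing down it reaches from about 0.275 to 0.975 m from the base axis. Payload 8.4 kg.
Tool frame: the origin (TCP) lies midway between the tips of the shut fingers; the grasp point (between the pads) lies 19 mm behind it; z points along the fingers, y is the line along which they close (so a half turn about z gives the same grasp; the last joint's range is limited). The gripper opens to 92 mm and grips with 3 to 60 N. Pads are 20 mm wide; open, the fingers measure 128 mm over their backs; the gripper's body (75 mm by 189 mm) begins 69 mm behind the grasp point.
Start: joints at [-1.337, 0.353, 1.633, -0, 1.155, -0.002], TCP at [0.146, -0.608, 0.215] pointing down, gripper open.
Joint ranges: [-2.63, 2.63], [-0.92, 2.1], [0.06, 2.66], [-1.3, 4.44], [0, 2.69], [-3.02, 3.02]. Speed limits (rad/s): [2.22, 2.22, 2.79, 3.14, 3.14, 3.14].

## Interface

Orientations are given as a 3x3 rotation matrix whose columns are the frame's x, y, z axes.
In Python, from plant import robot, vision, ticket gives the robot as it stands (robot), with the cameras (vision) and the job (ticket).
- The arm moves only by the tool inch_along, called after ">>>" as a command line: name --pt "numbers of a row" for each row, then --argument value for the rest. Schema: {"type":"object","properties":{"offsets":{"type":"array","items":{"type":"array","items":{"type":"number"},"minItems":5,"maxItems":5},"minItems":1,"maxItems":20},"squeeze":{"type":"number"},"only":{"type":"string"},"quiet":{"type":"boolean"},"lines":{"type":"string"}},"required":["offsets"],"additionalProperties":false}. offsets is a list of rows, 1 to 20 of them, each of 5 numbers: the finger opening in m, then dx, dy, dz in shares of 0.8 m (1.0 is 0.8 m), then a turn about the tool's z in shares of pi rad (1.0 is pi rad); each row is the pose to reach, as a shift and turn from the pose commanded when the call began, along the tool's axes at that moment; what a row does not reach only later rows make up. A row lasts 1/12 s, in which the tool goes at most 0.0417 m and 0.125 rad, less where a joint would pass 70% of its speed; a pose out of reach is approached as far as the arm can. The fingers move at their own pace and stop on an object; squeeze is the grip in N (left out, the last holds). Time passes only in rows, so rows that do not move let the fingers close. The tool returns the time, the measured TCP pose, the force, the opening and the grip force at its end. only (a regular expression) keeps the lines of the reply that match it, lines (a string "A,B") keeps lines A to B, and quiet returns only ok. A shift or turn number past 1, either way, is cut back to 1. Input that does not fit is refused with a message, and nothing moves.
- robot.get_obs(): the state, without advancing time (a new reading comes with each control period).
- vision.grab_frame(name): name is "scene" or "top" or "wrist"; returns a dict with "pixels" (480x640x3 uint8, red, green, blue), "camera_matrix" (3x3 intrinsics, pixels), "camera_from_world" (4x4, takes a point from world to camera coordinates); the wrist camera has in their place "mount" (4x4, takes a point from camera to tool coordinates, whose origin is the TCP and whose axes are the flange's). Camera axes: x right, y down, z forward; pixel columns grow to the right and rows downward; lengths in m; the calibration is good to about 2 mm. The wrist camera is an equidistant fisheye: a pixel r from the principal point sees the ray r / f radians off the axis. A picture is of the moment at which its call begins: read the wrist's pose just before it. There is no depth.
- ticket.sign_off(): hands the job in; it is judged then, once.
The state is a dict: "time": time; "joints": joint angles; "joint_vel": joint speeds; "effort": joint torques, N m; "ee_pos": TCP position; "orientation": TCP orientation; "ft_force": force on the tool from outside, world axes, zero at the start; "ft_torque": the same for the moment, N m; "opening": finger opening in m; "grasp_force": force on a finger pad.
Only numpy, scipy, OpenCV 4.12 (cv2) and the standard library are available. Lean on these libraries where they do the work, as an engineer would, in place of code of your own. Each camera call takes 0.05 s, during which the arm holds its last target. There are 200 camera calls.

## Working session

There is one attempt and no reset: what is moved stays moved. The work goes in short steps, Python scripts to look and compute and a tool call to move; the robot and the scene stay as the last step left them, time stands still between calls to the robot, and variables do not carry over. Pictures are saved under pics/ and viewed, at most 10 in all, crops included, and the job is handed in when it is done.

```bash
ls; mkdir -p pics
```

Run:
```python
from plant import robot, vision, ticket
import cv2,numpy as np,json
o=robot.get_obs();print(o)
d={}
for n in("top","scene"):
    f=vision.grab_frame(n);cv2.imwrite(f"pics/{n}0.png",f["pixels"][:,:,::-1])
    d[n]={k:np.array(f[k]).tolist() for k in("camera_matrix","camera_from_world")}
    print(n,np.round(f["camera_matrix"],1),np.round(f["camera_from_world"],3))
json.dump(d,open("cal.json","w"))
```

```text
pics
plant.py
{'time': 0.0, 'joints': array([-1.33739561e+00,  3.53640746e-01,  1.63410762e+00, -1.81761341e-05,
        1.15518796e+00, -2.37190737e-03]), 'joint_vel': array([ 0.00119501,  0.00028742,  0.00123355, -0.00048283,  0.00063483,
        0.00080592]), 'effort': array([-3.00697415e-03, -5.93840539e+01, -3.34222984e+01,  6.94390666e-02,
        2.35192903e-02, -1.09972364e-04]), 'ee_pos': array([ 0.1458971 , -0.60724087,  0.21387966]), 'orientation': array([[ 9.72332431e-01,  2.33601235e-01, -3.26952729e-04],
       [ 2.33601463e-01, -9.72331557e-01,  1.30339478e-03],
       [-1.34318259e-05, -1.34370965e-03, -9.99999097e-01]]), 'ft_force': array([0.09292505, 0.18756839, 0.55038477]), 'ft_torque': array([ 0.02984306, -0.06106212, -0.00601267]), 'grasp_force': 0.0, 'opening': 0.09168806426253173}
top [[456.1   0.  318.1]
 [  0.  456.1 238.8]
 [  0.    0.    1. ]] [[ 0.017 -1.     0.005 -0.027]
 [-0.984 -0.018 -0.179  0.556]
 [ 0.179 -0.002 -0.984  0.676]
 [ 0.     0.     0.     1.   ]]
scene [[486.2   0.  322.5]
 [  0.  486.2 247.9]
 [  0.    0.    1. ]] [[ 0.852  0.523  0.011 -0.455]
 [ 0.422 -0.676 -0.605 -0.162]
 [-0.309  0.52  -0.796  1.008]
 [ 0.     0.     0.     1.   ]]
```

View pics/top0.png

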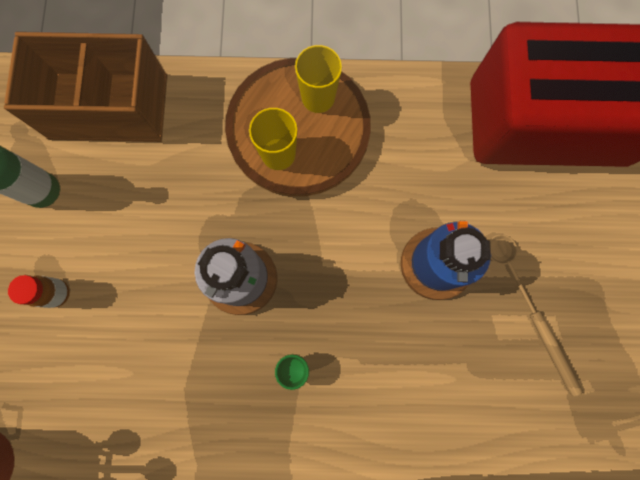

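View pics/scene0.png

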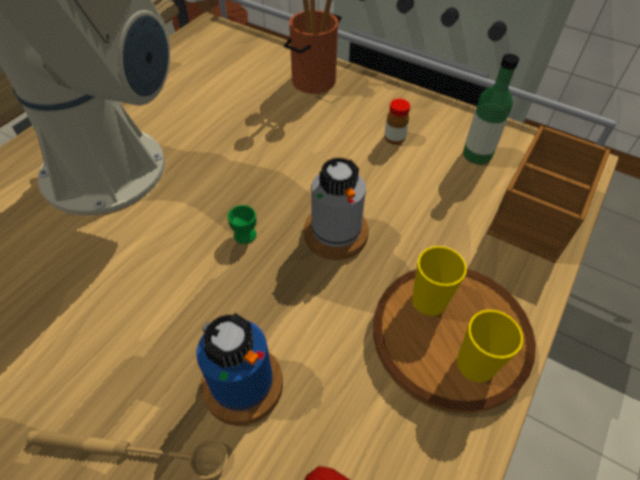

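The top view shows the steel canister at about (225,268) with its orange lug at (238,245), and the blue one at about (465,250). The scene view shows steel at (338,175) and blue at (230,340). I'll enlarge the steel ring in both views.

Run:
```python
import cv2,numpy as np
a=cv2.imread("pics/top0.png")[225:325,185:285];b=cv2.imread("pics/scene0.png")[150:265,290:390]
r=lambda x:cv2.resize(x,None,fx=4,fy=4,interpolation=cv2.INTER_CUBIC)
a=r(a);b=r(b);c=np.zeros((460,800,3),np.uint8);c[:400,:400]=a;c[:460,400:]=b
cv2.imwrite("pics/crop1.png",c)
```

```text
(no output)
```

View pics/crop1.png

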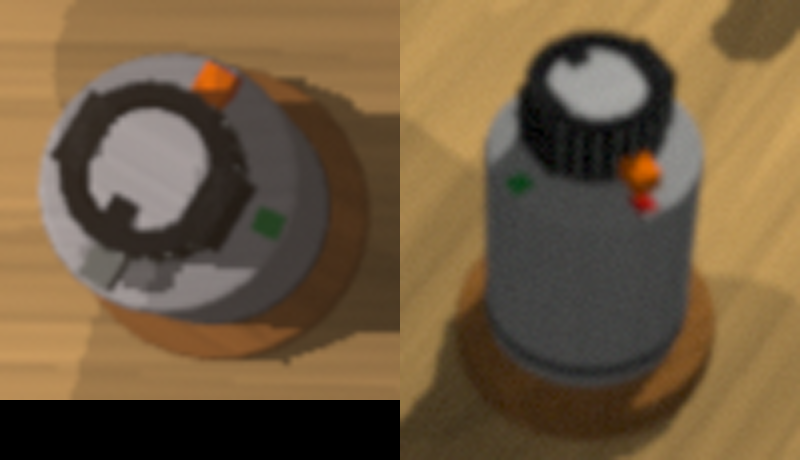

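The crop gives these full-image pixels.
- **Top view:** ring top centre (222,267), orange lug (238.5,245.5), grey lug (211,291), green mark (252,280.5).
- **Scene view:** ring top centre (339.5,170.5), orange lug (350,193), green mark (319.5,196), red mark (351,201).

Create h.py:
```python
import json,numpy as np,cv2
cal=json.load(open("cal.json"))
P={k:np.array(v["camera_matrix"])@np.array(v["camera_from_world"])[:3] for k,v in cal.items()}
def at(cam,uv,z):
    p=P[cam];A=np.c_[p[:,0],p[:,1],-np.array([*uv,1.])]
    return np.linalg.solve(A,-(p[:,2]*z+p[:,3]))[:2]
def tri(a,b):
    X=cv2.triangulatePoints(P["top"],P["scene"],np.array(a,float),np.array(b,float)).ravel();return X[:3]/X[3]
```

Run:
```python
from h import *
np.set_printoptions(precision=4,suppress=True)
print("tri ring top",tri((222,267),(339.5,170.5)),"lug",tri((238.5,245.5),(350.2,193)),"green",tri((252,280.5),(319.5,196)))
c=at("top",(222,267),.167);c2=at("scene",(339.5,170.5),.167);o=at("top",(238.5,245.5),.149);g=at("top",(211,291),.146)
gr=at("top",(252,280.5),.13);red=at("scene",(350.8,201),.13);os=at("scene",(350.2,193),.147)
print("c",c,c2,"lugmid",(o+g)/2,np.linalg.norm(o-g))
C=(c+c2+(o+g)/2)/3
for n,p in dict(o=o,os=os,g=g,green=gr,red=red,green2=at("scene",(319.5,196),.13)).items(): print(n,p,np.linalg.norm(p-C),np.degrees(np.arctan2(*(p-C)[::-1])))
print(C)
# blue
print("blue",at("top",(467,249),.167))
```

```text
tri ring top [0.4957 0.1097 0.1614] lug [0.5275 0.092  0.1429] green [0.481  0.0737 0.1261]
c [0.4949 0.1084] [0.4986 0.1047] lugmid [0.4957 0.1085] 0.07124899888529085
o [0.5269 0.0912] 0.034379876039002194 -27.65974275572757
os [0.529  0.0881] 0.03775860751077727 -30.43402336674463
g [0.4646 0.1258] 0.03688746165949701 149.73898185473524
green [0.4811 0.0734] 0.037093577703394755 -114.45740039905691
red [0.5314 0.0877] 0.0399941749846139 -29.097291295957444
green2 [0.4827 0.0702] 0.03940695420998852 -110.38778561847033
[0.4964 0.1072]
blue [ 0.5247 -0.2153]
```

Heights agree with z = 0 to about 5 mm, and the lug radii are close to nominal. The steel ring centre is about (0.496, 0.108), with the lug at −29°. That puts the pad line at 61°, which keeps joint 6 between −0.85 and +0.6 through the turn. Next I move above the ring with a turn of −2.40.

Units first: shifts go in shares of 0.8 m and turns go in shares of pi rad. So -0.613 m / 0.8 = -0.7663, 0.507 m / 0.8 = 0.6338, -2.4 rad / 3.1416 = -0.7639.

>>> inch_along --pt "0.092 0.6338 -0.7663 -0.0625 -0.7639" --pt "0.092 0.6338 -0.7663 -0.0625 -0.7639" --pt "0.092 0.6338 -0.7663 -0.0625 -0.7639" --pt "0.092 0.6338 -0.7663 -0.0625 -0.7639" --pt "0.092 0.6338 -0.7663 -0.0625 -0.7639" --pt "0.092 0.6338 -0.7663 -0.0625 -0.7639" --pt "0.092 0.6338 -0.7663 -0.0625 -0.7639" --pt "0.092 0.6338 -0.7663 -0.0625 -0.7639" --pt "0.092 0.6338 -0.7663 -0.0625 -0.7639" --pt "0.092 0.6338 -0.7663 -0.0625 -0.7639" --pt "0.092 0.6338 -0.7663 -0.0625 -0.7639" --pt "0.092 0.6338 -0.7663 -0.0625 -0.7639" --pt "0.092 0.6338 -0.7663 -0.0625 -0.7639" --pt "0.092 0.6338 -0.7663 -0.0625 -0.7639" --pt "0.092 0.6338 -0.7663 -0.0625 -0.7639" --pt "0.092 0.6338 -0.7663 -0.0625 -0.7639" --pt "0.092 0.6338 -0.7663 -0.0625 -0.7639" --pt "0.092 0.6338 -0.7663 -0.0625 -0.7639" --pt "0.092 0.6338 -0.7663 -0.0625 -0.7639" --pt "0.092 0.6338 -0.7663 -0.0625 -0.7639"

```text
time: 1.77
ee_pos: [0.4982, 0.1119, 0.2648]
orientation: [[-0.88, 0.475, 0.002], [0.475, 0.88, 0.002], [-0.001, 0.003, -1.0]]
ft_force: [-0.6, -0.5, 0.4]
opening: 0.0916
grasp_force: 0.0
```

>>> inch_along --pt "0.092 0 0 0 0" --pt "0.092 0 0 0 0" --pt "0.092 0 0 0 0"

```text
time: 2.02
ee_pos: [0.4949, 0.1056, 0.2642]
orientation: [[-0.874, 0.487, -0.001], [0.487, 0.874, -0.001], [0.001, -0.001, -1.0]]
ft_force: [0.9, -0.1, 0.7]
opening: 0.092
grasp_force: 0.0
```

Run:
```python
from plant import robot, vision, ticket
import cv2,numpy as np
np.set_printoptions(precision=4,suppress=True)
o=robot.get_obs();print(o["time"],o["joints"],o["ee_pos"],o["orientation"])
f=vision.grab_frame("wrist");cv2.imwrite("pics/w1.png",f["pixels"][:,:,::-1])
print(f["camera_matrix"],f["mount"]);np.savez("w1.npz",K=f["camera_matrix"],M=f["mount"],p=o["ee_pos"],R=o["orientation"])
```

```text
2.0167 [ 0.2075  0.119   1.8246 -0.0004  1.1993 -0.855 ] [0.4949 0.1056 0.2642] [[-0.8736  0.4866 -0.0012]
 [ 0.4866  0.8736 -0.0006]
 [ 0.0007 -0.0011 -1.    ]]
[[371.6483   0.     323.4329]
 [  0.     371.6483 236.5192]
 [  0.       0.       1.    ]] [[-0.0003 -0.9672 -0.2539  0.0702]
 [ 1.     -0.0003  0.0001 -0.0005]
 [-0.0002 -0.2539  0.9672 -0.1708]
 [ 0.      0.      0.      1.    ]]
```

View pics/w1.png

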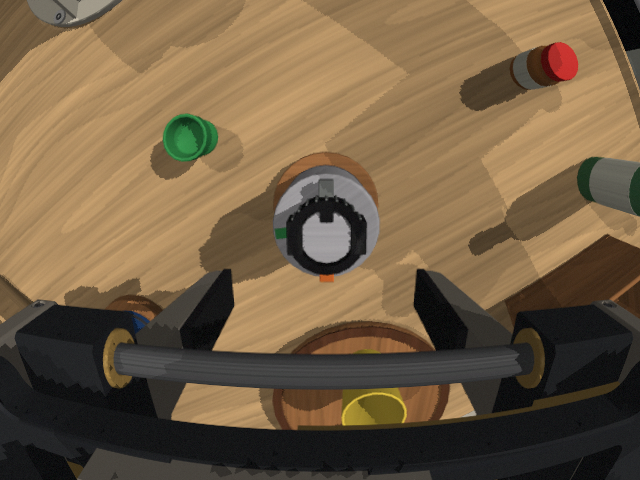

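The wrist view shows the ring pads square to the fingers: left pad (290,238), right pad (364,238). The orange lug is at (326,278), the grey lug at (326,187), and the ring top centre at about (327,236).

Run:
```python
import numpy as np
np.set_printoptions(precision=4,suppress=True)
d=np.load("w1.npz");K,M,p,R=d["K"],d["M"],d["p"],d["R"]
def at(u,v,z):
    x=np.array([u-K[0,2],v-K[1,2]]);r=np.hypot(*x);t=r/K[0,0]
    c=np.r_[x/max(r,1e-9)*np.sin(t),np.cos(t)];dirt=M[:3,:3]@c
    ow=p+R@M[:3,3];dw=R@dirt;P=ow+dw*(z-ow[2])/dw[2]
    return P,R.T@(P-p)
for n,q in dict(c=(327,236,.167),padL=(290,238,.165),padR=(364,238,.165),o=(326,278,.147),g=(326,187,.147)).items(): print(n,*at(*q))
```

```text
c [0.4956 0.1076 0.167 ] [0.0003 0.0022 0.0972]
padL [0.4839 0.0822 0.165 ] [-0.0018 -0.0257  0.0992]
padR [0.511 0.131 0.165] [-0.0018  0.0302  0.0991]
o [0.5313 0.0871 0.147 ] [-0.0409  0.0017  0.1171]
g [0.4654 0.1237 0.147 ] [0.0345 0.0016 0.1172]
```

The offset is about 2 mm in tool y and −1 mm in x, and the angle is right. Descend to TCP z of about 0.139 and grip.

To row units: 0.125 m / 0.8 = 0.1563, 0.002 m / 0.8 = 0.0025.

>>> inch_along --pt "0.092 -0.0013 0.0025 0.05 0" --pt "0.092 -0.0013 0.0025 0.1 0" --pt "0.092 -0.0013 0.0025 0.1313 0" --pt "0.092 -0.0013 0.0025 0.1563 0" --pt "0.092 -0.0013 0.0025 0.1563 0" --pt "0.092 -0.0013 0.0025 0.1563 0" --pt "0.092 -0.0013 0.0025 0.1563 0"

```text
time: 2.65
ee_pos: [0.4983, 0.1075, 0.1409]
orientation: [[-0.874, 0.486, 0.001], [0.486, 0.874, 0.0], [-0.001, 0.001, -1.0]]
ft_force: [0.5, 0.1, -0.2]
opening: 0.0923
grasp_force: 0.0
```

>>> inch_along --pt "0.05 0 0 0 0" --pt "0.05 0 0 0 0" --pt "0.05 0 0 0 0" --pt "0.05 0 0 0 0" --pt "0.05 0 0 0 0" --pt "0.05 0 0 0 0" --pt "0.05 0 0 0 0" --pt "0.05 0 0 0 0" --squeeze 35

```text
time: 3.32
ee_pos: [0.4969, 0.1067, 0.14]
orientation: [[-0.875, 0.484, -0.001], [0.484, 0.875, -0.003], [-0.0, -0.003, -1.0]]
ft_force: [-3.4, -8.4, 8.1]
opening: 0.0595
grasp_force: 35.0
```

Gripped on the flats: opening 59.5 mm, 35 N. Turn clockwise (+) by about 1.47, easing 1 mm toward −y to relieve the side force.

To row units: -0.001 m / 0.8 = -0.0013, 0.7 rad / 3.1416 = 0.2228.

>>> inch_along --pt "0.05 0 -0.0013 0 0.0318" --pt "0.05 0 -0.0013 0 0.0637" --pt "0.05 0 -0.0013 0 0.0955" --pt "0.05 0 -0.0013 0 0.1273" --pt "0.05 0 -0.0013 0 0.1592" --pt "0.05 0 -0.0013 0 0.191" --pt "0.05 0 -0.0013 0 0.2228"

```text
time: 3.9
ee_pos: [0.4965, 0.1063, 0.14]
orientation: [[-0.353, 0.936, -0.001], [0.936, 0.353, -0.002], [-0.001, -0.002, -1.0]]
ft_force: [-2.9, -5.9, 7.5]
opening: 0.0597
grasp_force: 35.0
```

>>> inch_along --pt "0.05 0 0 0 0.0318" --pt "0.05 0 0 0 0.0637" --pt "0.05 0 0 0 0.0955" --pt "0.05 0 0 0 0.1273" --pt "0.05 0 0 0 0.1592" --pt "0.05 0 0 0 0.191" --pt "0.05 0 0 0 0.2228" --pt "0.05 0 0 0 0.2451" --pt "0.05 0 0 0 0.2451" --pt "0.05 0 0 0 0.2451"

```text
time: 4.73
ee_pos: [0.4958, 0.1063, 0.1399]
orientation: [[0.392, 0.92, -0.003], [0.92, -0.392, -0.002], [-0.003, -0.002, -1.0]]
ft_force: [-5.3, -4.7, 9.1]
opening: 0.0601
grasp_force: 35.1
```

Run:
```python
from plant import robot, vision, ticket
import cv2
o=robot.get_obs();print(o["ft_torque"],o["joints"])
f=vision.grab_frame("wrist")["pixels"][:,:,::-1];cv2.imwrite("pics/w2.png",cv2.resize(f[120:360,180:480],None,fx=2,fy=2))
```

```text
[-0.64440702  1.37192061  1.24130537] [ 2.09402785e-01  2.62931983e-01  1.95097443e+00 -1.90082574e-03
  9.30705228e-01  6.13090266e-01]
```

View pics/w2.png

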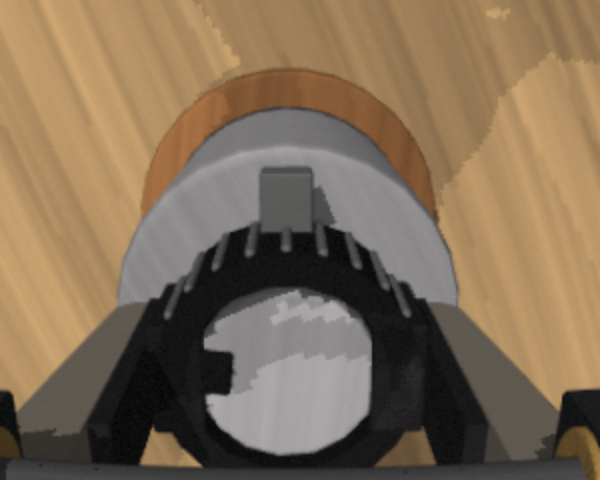

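The ring turned with the gripper: the grey lug still lies square between the fingers at (287,200) in the crop. The 1.2 N m reaction shows it is against the stop. Ease back slightly, open and lift.

To row units: -0.02 rad / 3.1416 = -0.0064.

>>> inch_along --pt "0.05 0 0 0 -0.0064" --pt "0.092 0 0 0 -0.0064" --pt "0.092 0 0 0 -0.0064" --pt "0.092 0 0 0 -0.0064" --pt "0.092 0 0 0 -0.0064" --pt "0.092 0 0 0 -0.0064" --pt "0.092 0 0 0 -0.0064" --pt "0.092 0 0 0 -0.0064"

```text
time: 5.45
ee_pos: [0.4972, 0.1072, 0.1396]
orientation: [[0.376, 0.927, 0.0], [0.927, -0.376, 0.0], [0.0, 0.0, -1.0]]
ft_force: [0.2, -0.4, -1.1]
opening: 0.0921
grasp_force: 0.0
```

>>> inch_along --pt "0.092 0 0 -0.0375 0" --pt "0.092 0 0 -0.075 0" --pt "0.092 0 0 -0.1125 0" --pt "0.092 0 0 -0.15 0" --pt "0.092 0 0 -0.15 0" --pt "0.092 0 0 -0.15 0" --pt "0.092 0 0 -0.15 0" --pt "0.092 0 0 -0.15 0"

```text
time: 6.12
ee_pos: [0.4962, 0.107, 0.2581]
orientation: [[0.376, 0.927, -0.002], [0.927, -0.376, -0.0], [-0.001, -0.002, -1.0]]
ft_force: [-0.0, 0.1, -0.9]
opening: 0.092
grasp_force: 0.0
```

Run:
```python
from plant import robot, vision, ticket
import cv2
f=vision.grab_frame("wrist")["pixels"][:,:,::-1];cv2.imwrite("pics/w3.png",cv2.resize(f[120:320,220:440],None,fx=3,fy=3))
```

```text
(no output)
```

View pics/w3.png

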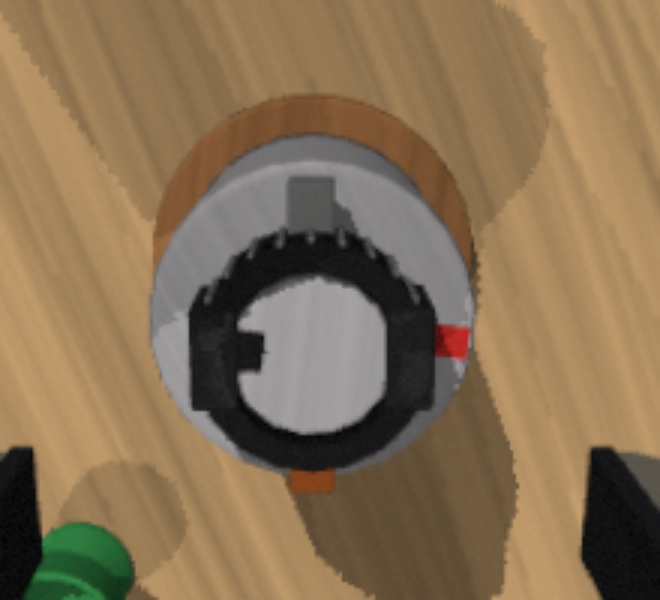

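The orange lug is at (312,481), about 83° from the red mark at (452,341), and it covers the green mark. The ring stayed locked after release and the gripper is clear.

```bash
python3 -c "
from plant import robot, vision, ticket
print(ticket.sign_off())"
```

```text
the job is handed in; nothing more can be done
None
```

The steel canister's ring is turned clockwise to its locked stop and released, with the orange lug over the green mark; the blue canister was never touched, and the job was handed in at about 6 s (sign-off gave no verdict).

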